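# Close a row of flip-top vials with one fingertip stroke

### The job

Five flip-top sample vials stand in a row in the teal rack with their lids ajar. With the fingers shut together, close all five lids by running the fingertips lightly along the row in one unbroken stroke, starting at the rack's end with the flat grip tab (the lids' hinge side, so the lids fold down under the fingers), staying close over the row until the last lid is down. Only stroke: do not push hard, lift or shift the rack, bend a lid back, or disturb the things standing around it; then draw clear.

Things in the scene. Friction and masses are not known exactly. Their poses are not given: they have to be found in the camera images.
- rack: Loose rack, about 1 kg in all: rubber-footed grey tray 200 x 92 mm with an 18 mm rim and foam pad, in it a teal vial holder 176 x 72 mm, deck 59 mm above the table, any yaw. Origin: centre of the tray's underside; x along the row from first to fifth vial, z up. Vials at x = -56, -28, 0, 28, 56, y = 15 mm; five empty wells (dark discs) at y = -17 mm. Only vials, lids and end ramps rise above the deck.
- tab (a point): Top centre of the teal grip tab, 40 mm wide with a dark round spot, that sticks out 25 mm from the holder's -x end at deck height (rack x = -100, y = 0, z = 59 mm): it marks the end where the stroke starts.
- row_mid (a point): Top centre of the third (middle) lid as it lies when shut (rack 0, 15, 77 mm). Vials are glass, 23 mm in diameter, 28 mm apart; lids slippery white plastic, round, 24 mm in diameter, 3 mm thick, hinged at their -x side. The holder rests on soft foam: pressed with more than about 1 N it sinks, about 1.3 mm per newton and 8 mm at most, and comes back up.
- row_start (a point): Point on top of the first vial's lid as it lies when shut, at its hinged edge (rack x = -68, y = 15, z = 77 mm): where the row of lids begins. Its axes are those of the rack. Before each hinge is a small fixed hinge block, 4 mm long and level with the shut lid tops; before the first one a teal ramp, 22 mm wide, slopes 45 degrees from this height down to the deck.
- row_end (a point): Point on top of the fifth vial's lid as it lies when shut, at its free edge (rack x = 68, y = 15, z = 77 mm): where the row of lids ends, 136 mm from row_start. Just beyond it a teal block, 5 mm long and level with the shut lid tops, then a ramp sloping 45 degrees down to the deck, 22 mm wide.
- lid0 (a joint): Opening angle (rad) of lid 1 of 5 counted from the tab end: 0 is fully shut, it starts ajar at 0.45 to 0.8 (its free edge 10 to 17 mm up). It stays where it is left; about 1 N on it folds it down; hinge at its -x side, so it shuts under a finger moving towards rack +x.
- lid1 (a joint): Opening angle (rad) of lid 2 of 5 counted from the tab end: 0 is fully shut, it starts ajar at 0.45 to 0.8 (its free edge 10 to 17 mm up). It stays where it is left; about 1 N on it folds it down; hinge at its -x side, so it shuts under a finger moving towards rack +x.
- lid2 (a joint): Opening angle (rad) of lid 3 of 5 counted from the tab end: 0 is fully shut, it starts ajar at 0.45 to 0.8 (its free edge 10 to 17 mm up). It stays where it is left; about 1 N on it folds it down; hinge at its -x side, so it shuts under a finger moving towards rack +x.
- lid3 (a joint): Opening angle (rad) of lid 4 of 5 counted from the tab end: 0 is fully shut, it starts ajar at 0.45 to 0.8 (its free edge 10 to 17 mm up). It stays where it is left; about 1 N on it folds it down; hinge at its -x side, so it shuts under a finger moving towards rack +x.
- lid4 (a joint): Opening angle (rad) of lid 5 of 5 counted from the tab end: 0 is fully shut, it starts ajar at 0.45 to 0.8 (its free edge 10 to 17 mm up). It stays where it is left; about 1 N on it folds it down; hinge at its -x side, so it shuts under a finger moving towards rack +x.
- spare_vial: Bystander: loose closed vial like those in the rack, 24 mm diameter, 55 mm tall, standing on the table near the rack's +y side. Origin under its centre.
- reagent: Bystander: amber bottle, 38 mm diameter, 75 mm tall, standing near the rack's +y side. Origin under its centre.
- marker: Bystander: white marker pen, 125 x 12 x 12 mm, lying along the rack's -y side. Origin under its centre, x along it.
- beaker: Bystander: glass beaker, 68 mm diameter, 90 mm tall, on the right. Origin under its centre.
- petri_dish: Bystander: flat clear dish, 90 mm diameter, 14 mm tall, on the left. Origin under its centre.
- spatula: Bystander: steel spatula 160 mm long lying beyond the rack, crosswise. Origin near its middle, underside.
- jar: Bystander: white jar with blue cap, 52 mm diameter, 60 mm tall, on the right. Origin under its centre.
Things that resemble listed ones, but are neither listed nor needed, are in the scene too. Leave any orange look-alike of the rack alone.

How it is judged (in metres and radians):
On the way, in this order (a step that is already met when the one before it is completed fails the run):
1. the first lid is shut while the fourth and fifth are still ajar (value of joint lid0 below 0.16 rad and value of joint each of lid3, lid4 above 0.3 rad), for 0.05 s.
2. the first three lids are shut while the fifth is still ajar (value of joint each of lid0, lid1, lid2 below 0.16 rad and value of joint lid4 above 0.3 rad), for 0.05 s.
3. all five lids are shut (value of joint each of lid0, lid1, lid2, lid3, lid4 below 0.16 rad), for 0.2 s.
At the end, for the whole second after the job is handed in: All five lids shut (each within 0.16 rad of fully shut), the rack upright, at rest and within 30 mm of where it stood, the loose things around it within 30 mm of where they stood (all of step 3 and distance of each of rack, spare_vial, reagent, marker, beaker, petri_dish, spatula, jar from where it was at the start of the episode below 0.03 m and angle between rack's own z axis and vertical below 0.05 rad and linear speed of rack below 0.01 m/s); the robot touches nothing.
It fails at once if the rack is lifted, tipped or shifted more than 30 mm (height (world z) of rack above 0.012 m or angle between rack's own z axis and vertical above 0.15 rad or distance of rack from where it was at the start of the episode above 0.03 m).
It fails at once if pushed hard: more than 22 N between fingers and rack (contact force between the fingers and rack above 22 N).
It fails at once if a lid is bent back (opened beyond 1.2 rad) (value of joint any of lid0, lid1, lid2, lid3, lid4 above 1.2 rad).
It fails at once if the stroke is broken off: between the first lid shutting and the last, the fingers leave the row (grasp point more than 75 mm above the lids or more than 80 mm to the side of the row) (value of joint lid0 below 0.16 rad and value of joint lid4 above 0.3 rad and (z of the grasp point in the frame of row_start above 0.075 m or y of the grasp point in the frame of row_start above 0.08 m or y of the grasp point in the frame of row_start below -0.08 m)).
It fails at once if a loose thing nearby is disturbed (moved more than 30 mm) (distance of any of spare_vial, reagent, marker, beaker, petri_dish, spatula, jar from where it was at the start of the episode above 0.03 m).
It also fails if it takes over 35 s, if anything falls off the work surface, if the arm or the gripper's body presses on something with over 40 N, if the wrist force passes 120 N, or if a joint passes its speed limit or range.

### The arm

A 6-joint arm with a two-finger parallel gripper is mounted at the origin on the work surface. World frame = base frame: x ahead of the robot, y to its left, z up, the work surface at z = 0. Lengths are in mm, angles in rad, forces in N, time in s.
With the tool pointing down it reaches from about 375 to 975 mm from the base axis. Payload 3.8 kg.
Tool frame: the origin (TCP) lies at the very end of the fingers, on their centre line; the grasp point (between the pads) lies 19 mm behind it (grasp_offset is the distance from the TCP to the grasp point, in mm); z points along the fingers, x is the direction in which the jaws open and shut, and the axes are right-handed (so a half turn about z gives the same grasp; the last joint's range is limited). The gripper opens to 85 mm and grips with 20 to 120 N. Pads are 22 mm wide; open, the fingers measure 114 mm over their backs; the gripper's body (76 mm by 85 mm) begins 54 mm behind the grasp point. The pads swing forward as they close: fully open they stand 13 mm farther back than shut.
Start: joints at [-0.037, 0.264, 1.604, -0, 1.274, -0.037], TCP at [674.995, -0.002, 231.28] pointing down, gripper open.
Joint ranges: [-2.63, 2.63], [-0.94, 2.18], [0.31, 2.57], [-1.31, 4.45], [0, 2.66], [-2.55, 2.55]. Speed limits (rad/s): [2.57, 2.57, 3.14, 3.14, 3.14, 3.14].

### API

Orientations are given as a rotation vector (axis times angle).
In Python, from rig import * gives the robot as it stands. Calls block until the motion is done:
- move_to(position, orientation): joint-space move of the TCP to a pose.
- movel(position, attitude=None, vel=150, threshold=None): straight line of the TCP; attitude=None keeps the orientation; vel is the mean speed in mm/s. With threshold (N) it stops when the force on the tool has changed by that much, and returns True; else False.
- move_joints(angles): joint-space move.
- command_gripper(opening, f_grip=None): finger opening in mm; f_grip is the grip in N (None keeps the last); returns when the fingers have stopped.
- dwell(seconds).
- solve_ik(position, orientation): joint angles nearest the present ones, or None.
- get_state(): the state.
- camera(name): name is "scene" or "side" or "wrist"; returns the picture (480x640x3 uint8, blue, green, red); there is no depth.
- camera_info(name): a dict with "intrinsics" (3x3 intrinsics, pixels), "rvec" (rotation vector, rad) and "tvec" (3), from world to camera coordinates, as OpenCV has them; the wrist camera has in their place "tool_from_camera" (4x4, takes a point from camera to tool coordinates, whose origin is the TCP and whose axes are the tool frame's). Camera axes: x right, y down, z forward; pixel columns grow to the right and rows downward; lengths in mm; the calibration is good to about 2 mm. A picture is of the moment at which its call begins: read the wrist's pose just before it. camera_info takes no time and is no camera call.
A pose or a line that the arm cannot do raises MotionError and nothing moves.
- finish_job(): hands the job in, once; it reports no verdict.
The state is a dict: "clock": time; "joints": joint angles; "qvel": joint speeds; "joint_efforts": joint torques, N m; "ee_pos": TCP position; "tool_rot": TCP orientation; "force": force on the tool from outside, world axes, zero at the start; "ft_torque": the same for the moment, N m; "opening": finger opening in mm.
Only numpy, scipy, OpenCV 4.12 (cv2) and the standard library are available. Lean on these libraries where they do the work, as an engineer would, in place of code of your own. Each camera call takes 0.05 s, during which the arm holds its last target.

## Working session

There is one attempt and no reset: what is moved stays moved. The work goes in short steps, each a Python script; the robot and the scene stay as the last script left them, time stands still between calls to the robot, and variables do not carry over. Pictures are saved under pics/ and viewed, and the job is handed in when it is done.

```bash
mkdir -p pics; python3 - <<'E'
from rig import *
import cv2
for n in ["scene","side","wrist"]:
    cv2.imwrite(f"pics/{n}0.png",camera(n)); print(n,camera_info(n))
print(get_state())
E
```

```text
scene {'intrinsics': array([[516.38602218,   0.        , 322.23062245],
       [  0.        , 516.38602218, 240.54609597],
       [  0.        ,   0.        ,   1.        ]]), 'rvec': array([ 1.84322778,  1.63965296, -0.71245551]), 'tvec': array([ -79.17116344, -324.08047251, 1475.78908388])}
side {'intrinsics': array([[606.14207061,   0.        , 313.25484918],
       [  0.        , 606.14207061, 241.83334906],
       [  0.        ,   0.        ,   1.        ]]), 'rvec': array([ 0.49102615, -2.66172869,  1.2906594 ]), 'tvec': array([ 532.8270624 ,  170.62721981, 1228.0337698 ])}
wrist {'intrinsics': array([[334.39073745,   0.        , 316.12332782],
       [  0.        , 334.39073745, 237.53337732],
       [  0.        ,   0.        ,   1.        ]]), 'tool_from_camera': array([[ 9.99999480e-01, -9.64027366e-04, -3.33456326e-04,
         1.40316939e-01],
       [ 1.01889205e-03,  9.59671364e-01,  2.81122456e-01,
        -7.16212101e+01],
       [ 4.89987457e-05, -2.81122650e-01,  9.59671847e-01,
        -1.43162646e+02],
       [ 0.00000000e+00,  0.00000000e+00,  0.00000000e+00,
         1.00000000e+00]])}
{'clock': 0.15, 'joints': array([-3.69136721e-02,  2.64583909e-01,  1.60505837e+00, -3.97594930e-05,
        1.27370886e+00, -3.68926681e-02]), 'qvel': array([-0.00136984, -0.00151211, -0.00403297,  0.00112075, -0.00020173,
        0.00234473]), 'joint_efforts': array([-4.44535381e-04, -5.15905774e+01, -3.67958951e+01, -2.06692371e-04,
        8.09489022e-03,  2.50629785e-05]), 'ee_pos': array([ 6.74431903e+02, -3.32568845e-03,  2.30246513e+02]), 'tool_rot': array([-3.14156454e+00,  1.46578142e-05,  2.76252167e-03]), 'force': array([-0.29133933,  0.59206424, -0.52610986]), 'ft_torque': array([ 0.02707791, -0.00336   , -0.00251932]), 'opening': 85.23379218071074}
```

View pics/scene0.png

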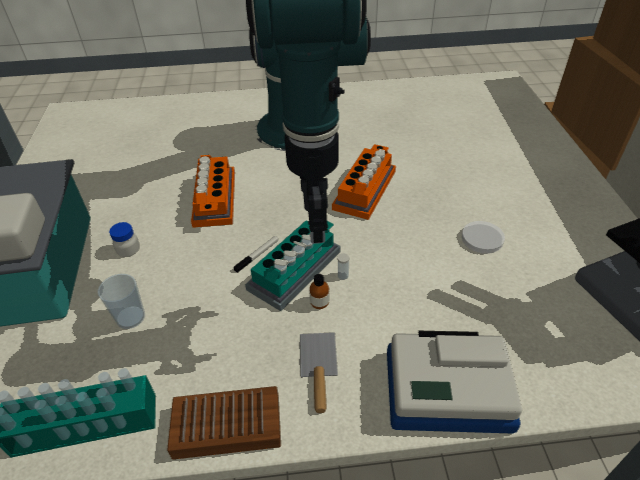

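View pics/side0.png

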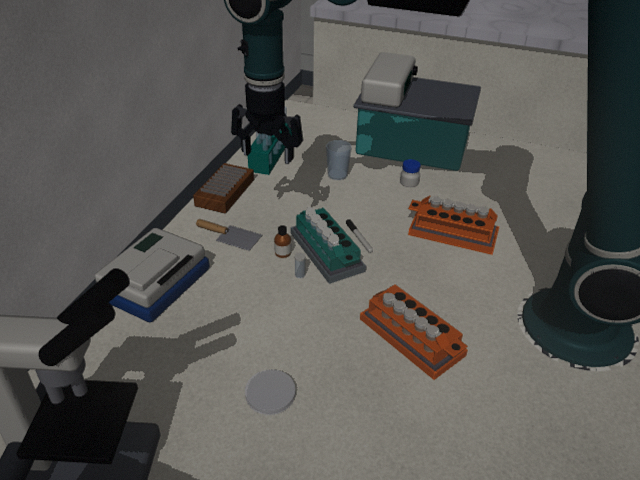

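View pics/wrist0.png

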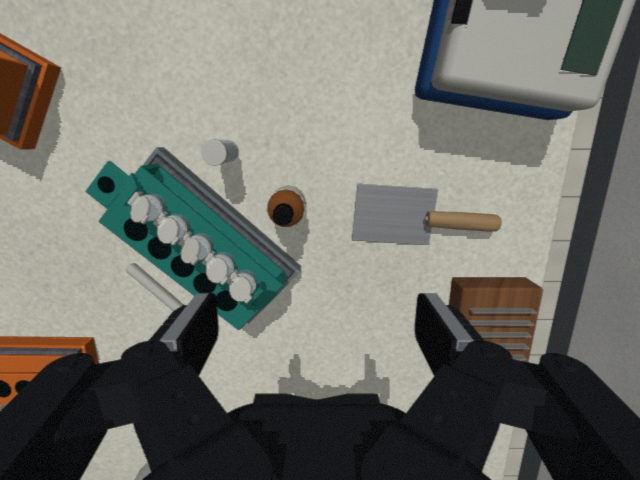

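```bash
python3 - <<'E'
import cv2
im=cv2.imread("pics/wrist0.png")[130:340,70:320]
cv2.imwrite("pics/w0c.png",cv2.resize(im,None,fx=3,fy=2.85,interpolation=cv2.INTER_CUBIC))
im=cv2.imread("pics/side0.png")[200:285,280:380]
cv2.imwrite("pics/s0c.png",cv2.resize(im,None,fx=7,fy=7,interpolation=cv2.INTER_CUBIC))
E
```

```text
(no output)
```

View pics/w0c.png

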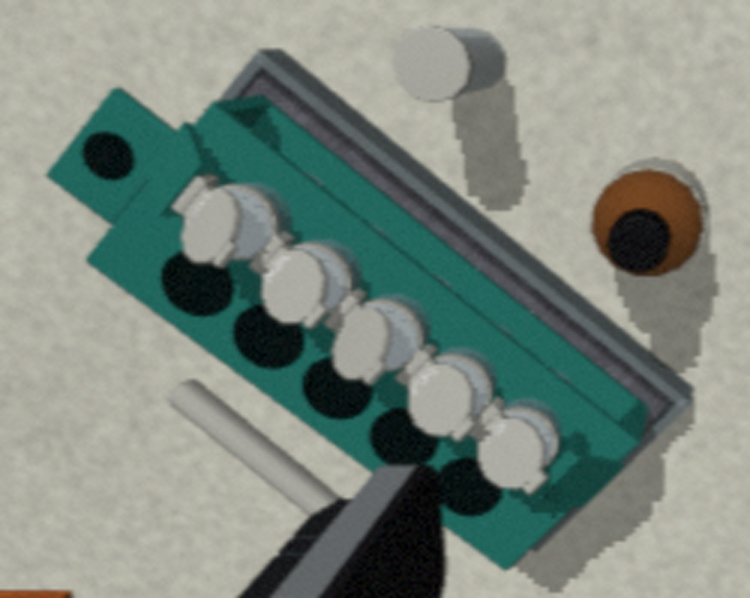

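View pics/s0c.png

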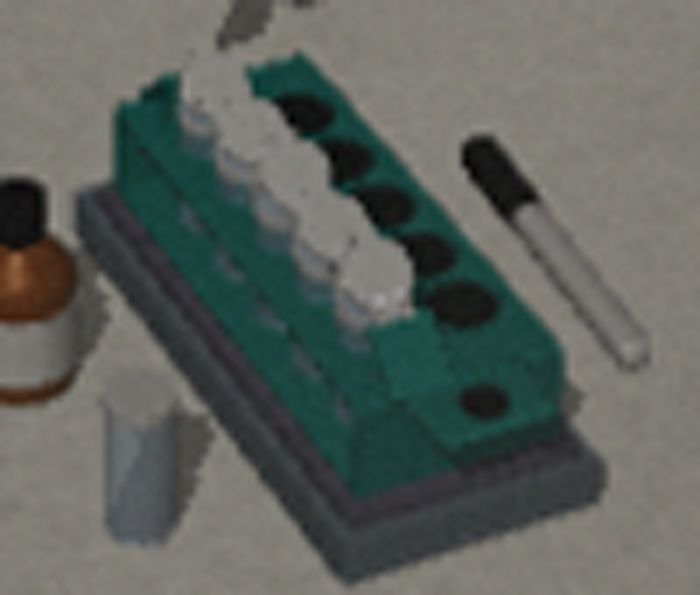

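```bash
cat > h.py <<'E'
import numpy as np, cv2
from scipy.optimize import least_squares
from scipy.spatial.transform import Rotation as R
def wcam(ci,pos,rot):
    T=np.eye(4);T[:3,:3]=R.from_rotvec(rot).as_matrix();T[:3,3]=pos
    return T@ci["tool_from_camera"]
def back(K,T,px,z):
    d=T[:3,:3]@np.linalg.solve(K,[px[0],px[1],1.]); o=T[:3,3]
    return o+d*(z-o[2])/d[2]
WELLS=[(-56,-17),(-28,-17),(0,-17),(28,-17),(56,-17),(-100,0)]
def fit(model,w):
    m=np.array(model,float);w=np.array(w)[:,:2]
    f=lambda p:((m@np.array([[np.cos(p[2]),np.sin(p[2])],[-np.sin(p[2]),np.cos(p[2])]])+p[:2])-w).ravel()
    r=least_squares(f,[*w.mean(0),-0.6]); return r.x,f(r.x).reshape(-1,2)
E
python3 - <<'E'
from rig import *
from h import *
s=get_state();ci=camera_info("wrist");T=wcam(ci,s["ee_pos"],s["tool_rot"])
px=[(70+u/3,130+v/2.85) for u,v in [(197,283),(268,335),(338,388),(404,437),(470,487),(108,156)]]
w=[back(ci["intrinsics"],T,p,59) for p in px]
print(np.round(w,1)); print(fit(WELLS,w))
E
```

```text
[[498.5 -12.   59. ]
 [519.  -30.7  59. ]
 [539.9 -50.4  59. ]
 [560.3 -69.2  59. ]
 [581.2 -88.9  59. ]
 [477.2  31.2  59. ]]
(array([551.210896  , -37.6299432 ,  -0.74811253]), array([[ 0.14457728,  0.03978163],
       [ 0.08551077, -0.32199859],
       [-0.26493294,  0.30092205],
       [-0.10271172,  0.02893727],
       [-0.55395926,  0.75250695],
       [ 0.69151588, -0.80014931]]))
```

```bash
cat >> h.py <<'E'
def pose(p,x,y,z):
    c,s=np.cos(p[2]),np.sin(p[2])
    pos=[p[0]+c*x-s*y,p[1]+s*x+c*y,z]
    rot=(R.from_euler('z',np.pi/2+p[2])*R.from_euler('x',np.pi)).as_rotvec()
    return pos,rot
E
python3 - <<'E'
from rig import *
from h import *
command_gripper(0,20)
p=[551.2,-37.6,-0.748]
move_to(*pose(p,-110,15,200))
dwell(0.3)
s=get_state();np.savez("s1.npz",pos=s["ee_pos"],rot=s["tool_rot"])
im=camera("wrist");cv2.imwrite("pics/wrist1.png",im)
print(s["clock"],s["ee_pos"],s["force"],s["opening"],s["joints"])
E
```

```text
2.0417 [481.83584577  48.00669659 200.21429766] [ 0.63698846 -1.39464522  0.48412922] 0.02496647487984334 [ 4.78721767e-02 -7.94556965e-02  2.03588407e+00 -1.87006341e-05
  1.18479760e+00 -7.74072647e-01]
```

View pics/wrist1.png

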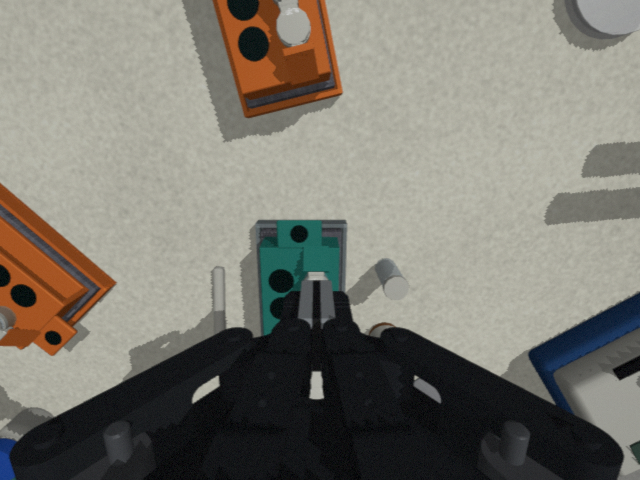

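Fingers hide the row here, but tab spot at (299,234), well 1 at (281,281), first hinge block around (316,275). I'll use these as a check.

```bash
python3 - <<'E'
import cv2
im=cv2.imread("pics/wrist1.png")[210:340,240:370]
cv2.imwrite("pics/w1c.png",cv2.resize(im,None,fx=4.5,fy=4.5,interpolation=cv2.INTER_CUBIC))
from rig import *
from h import *
s=np.load("s1.npz");ci=camera_info("wrist");T=wcam(ci,s["pos"],s["rot"])
p=[551.2,-37.6,-0.748];c,sn=np.cos(p[2]),np.sin(p[2])
for px,z in [((299,234),59),((281,281),59),((316,275),77)]:
    d=back(ci["intrinsics"],T,px,z)[:2]-p[:2]; print(c*d[0]+sn*d[1],-sn*d[0]+c*d[1])
E
```

```text
-100.4903785666462 0.6025157147655307
-55.5422587817074 -16.711377070208176
-68.97786313053514 15.565934486423746
```

View pics/w1c.png

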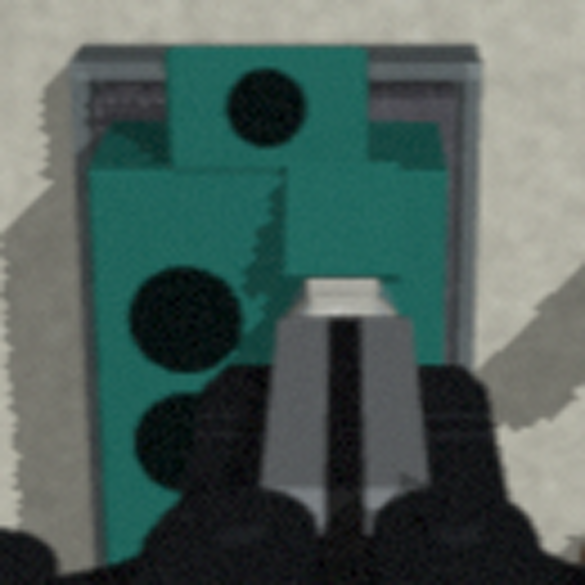

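```bash
python3 - <<'E'
from rig import *
from h import *
p=[551.2,-37.6,-0.748]
movel(pose(p,-81.5,15,95)[0],vel=120)
dwell(0.4)
f=[get_state()["force"]]
for _ in range(4): dwell(0.05); f.append(get_state()["force"])
print(np.round(f,2)); print(get_state()["ee_pos"])
hit=movel(pose(p,-81.5,15,73.5)[0],vel=15,threshold=2.0)
dwell(0.2)
s=get_state();print(hit,s["ee_pos"],pose(p,-81.5,15,73.5)[0],s["force"],s["clock"])
cv2.imwrite("pics/side1.png",camera("side"))
E
```

```text
[[-0.02 -0.19  0.04]
 [-0.56  0.62  0.96]
 [ 0.67 -0.14  0.37]
 [-0.35 -0.53  0.06]
 [-0.5  -0.44 -1.13]]
[501.64755506  28.83331111  95.02703471]
True [500.7867908   29.00647498  74.33378103] [np.float64(501.6589797079787), np.float64(28.82994286032112), 73.5] [-0.50001378  0.77018613  1.3098502 ] 5.1667
```

```bash
python3 - <<'E'
from rig import *
from h import *
p=[551.2,-37.6,-0.748]
movel(pose(p,-81.5,15,75.3)[0],vel=15)
hit=movel(pose(p,84,15,75.3)[0],vel=45,threshold=10)
s=get_state();print(hit,s["ee_pos"],pose(p,84,15,75.3)[0],s["force"],s["clock"])
cv2.imwrite("pics/side2.png",camera("side")[180:300,260:400].repeat(5,0).repeat(5,1))
E
```

```text
False [622.86271538 -83.69691598  75.20342688] [np.float64(622.978867596814), np.float64(-83.73885744704842), 75.3] [-0.42652477  0.15430022  0.31017759] 9.2917
```

View pics/side2.png

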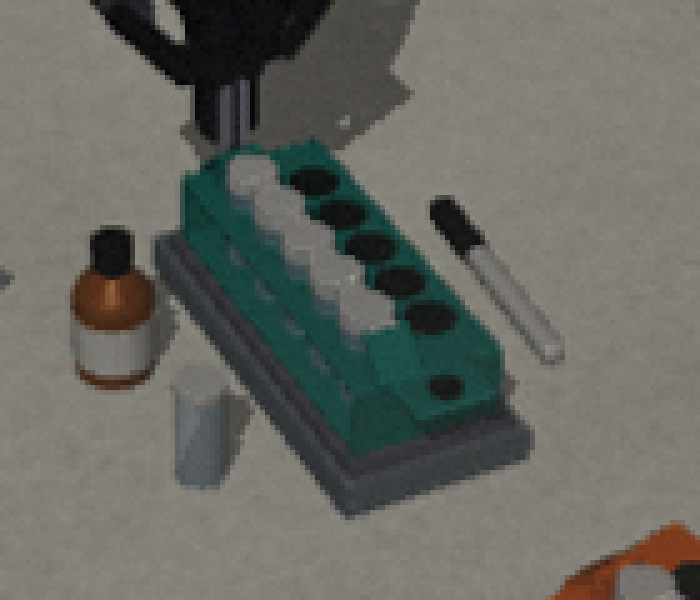

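The side view shows all five lids lying flat and nothing displaced. I'll draw clear and check from above.

```bash
python3 - <<'E'
from rig import *
from h import *
p=[551.2,-37.6,-0.748]
movel(pose(p,84,15,130)[0],vel=80)
movel(pose(p,150,15,190)[0],vel=150)
dwell(0.3)
s=get_state();ci=camera_info("wrist");T=wcam(ci,s["ee_pos"],s["tool_rot"])
im=camera("wrist");print(s["clock"])
Ti=np.linalg.inv(T);c,sn=np.cos(p[2]),np.sin(p[2])
for x in (-56,-28,0,28,56):
  for y,z in ((-17,59),(15,77)):
    q=Ti@[p[0]+c*x-sn*y,p[1]+sn*x+c*y,z,1];q=ci["intrinsics"]@q[:3];q=q[:2]/q[2]
    cv2.circle(im,tuple(int(round(v*8)) for v in q),8,(0,0,255),-1,shift=3)
cv2.imwrite("pics/w3.png",im)
cv2.imwrite("pics/s3.png",cv2.resize(camera("side")[180:300,260:400],None,fx=5,fy=5,interpolation=cv2.INTER_CUBIC))
E
```

```text
11.2167
```

View pics/w3.png

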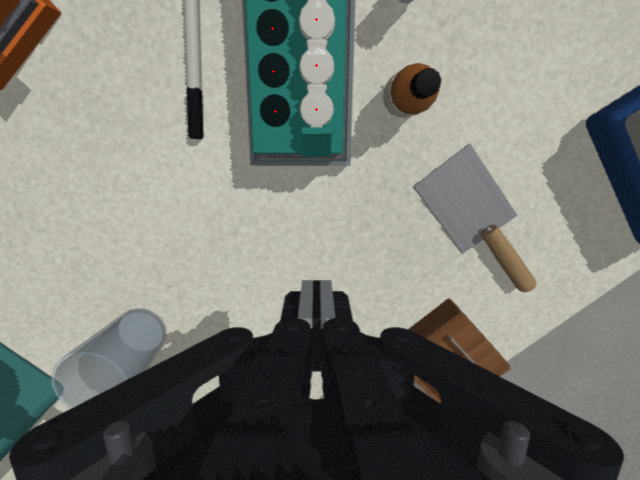

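View pics/s3.png

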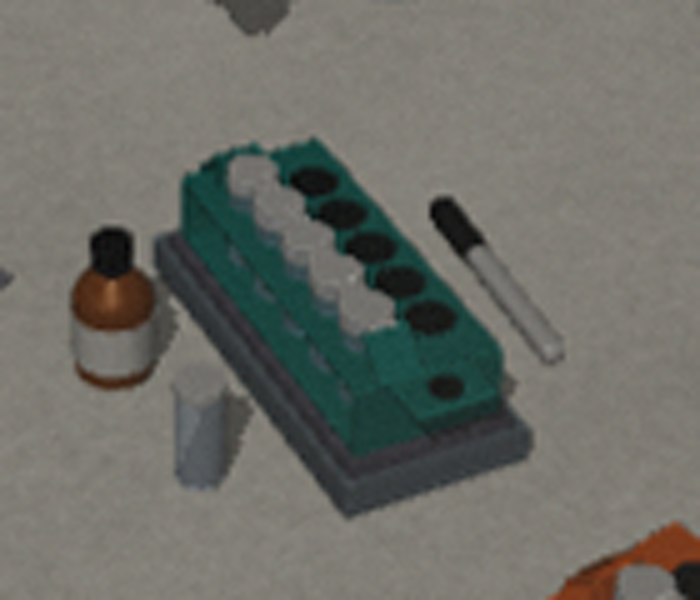

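Lids 3–5 sit on their predicted shut centres (316,109), (317,65) and (317,19), and the rack hasn't moved. Lids 1 and 2 are out of frame, so I'll take one more look.

```bash
python3 - <<'E'
from rig import *
from h import *
p=[551.2,-37.6,-0.748]
movel(pose(p,100,15,215)[0],vel=150)
dwell(0.3)
s=get_state();ci=camera_info("wrist");T=wcam(ci,s["ee_pos"],s["tool_rot"])
im=camera("wrist");print(s["clock"])
Ti=np.linalg.inv(T);c,sn=np.cos(p[2]),np.sin(p[2])
for x in (-56,-28,0,28,56):
  for y,z in ((-17,59),(15,77)):
    q=Ti@[p[0]+c*x-sn*y,p[1]+sn*x+c*y,z,1];q=ci["intrinsics"]@q[:3];q=q[:2]/q[2]
    cv2.circle(im,tuple(int(round(v*8)) for v in q),8,(0,0,255),-1,shift=3)
cv2.imwrite("pics/w4.png",cv2.resize(im[0:280,180:460],None,fx=2.1,fy=2.1,interpolation=cv2.INTER_CUBIC))
E
```

```text
12.1417
```

View pics/w4.png

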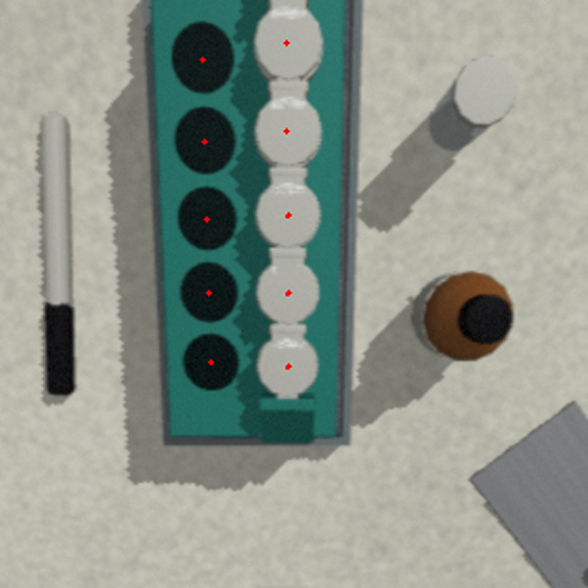

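All five lids lie round and centred on their predicted shut positions, with the wells on their marks too, so I'm handing in.

```bash
python3 - <<'E'
from rig import *
finish_job()
E
```

```text
the job is handed in; nothing more can be done
```

I closed all five lids in one light stroke, starting from the tab end, and handed the job in at about 12 s on the robot's clock. No verdict came back, so what follows rests on my own checks.

- **Finding the rack:** I located it from the wrist camera. Two views agreed to within about 1 mm, putting it at (551, −38) mm with a yaw of −0.75 rad.
- **Stroke:** With the fingers shut, I touched down on the hinge block before the first lid, stopping at a force change of 2 N. I then ran straight along the row at 45 mm/s, about 1.7 mm below the nominal lid height. The 10 N safety stop did not trip. I then lifted clear.
- **Lids and rack:** In the last wrist picture all five lids lie flat, centred on their predicted shut positions. The wells still match the first fit, so the rack has not visibly moved.
- **Bystanders:** In the later pictures the marker, spare vial, reagent bottle, spatula and beaker looked undisturbed. I did not re-image the jar and petri dish, but the arm never went near them.
- **Lid angles and order:** I did not measure the lid angles as numbers, and I did not record the order in which the lids shut.

No check failed or disagreed.

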